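# Pin the guide arm and hold the guide rod through both bushings

## Robot

A 6-joint arm with a two-finger parallel gripper is mounted at the origin on a cart in front of the work surface, level with it; the furniture and walls round the work are solid. World frame = base frame: x ahead of the robot, y to its left, z up, the work surface at z = 0. Lengths are in m, angles in rad, forces in N, time in s.
With the tool pointing down it reaches from about 0.3 to 1 m from the base axis. Payload 5.1 kg.
Tool frame: the origin (TCP) lies at the very end of the fingers, on their centre line; the grasp point (between the pads) lies arm.grip_point_offset behind it (arm.grip_point_offset is the distance from the TCP to the grasp point, in m); z points along the fingers, y is the line along which they close (so a half turn about z gives the same grasp; the last joint's range is limited). The gripper opens to 95 mm and grips with 3 to 60 N. Pads are 20 mm wide; open, the fingers measure 119 mm over their backs; the gripper's body (75 mm by 180 mm) begins 59 mm behind the grasp point.
Start: joints at [1.208, 0.124, 1.65, -0, 1.367, -0.083], TCP at [0.18, 0.625, 0.215] pointing down, gripper open.
Joint ranges: [-2.61, 2.61], [-1.02, 2.33], [0.03, 2.71], [-1.35, 4.49], [0.32, 2.68], [-2.91, 2.91]. Speed limits (rad/s): [2.57, 2.57, 3.14, 3.14, 3.14, 3.14].

## Interface

Orientations are given as a 3x3 rotation matrix whose columns are the frame's x, y, z axes.
In Python, from bench import arm, cams gives the robot as it stands.
- The arm moves only by the tool servo_tool, never from a script. Its argument "targets" is a list of rows, each an object with "slide": the shift along the tool's x, y, z in units of 30 mm (1.0 is 30 mm), a list of three; "twist": the turn, a rotation vector about the tool's x, y, z in units of 6 degrees (1.0 is 6 degrees), a list of three; "gripper": the closure, from 0 (fully open) to 1 (shut). In form: [{"slide": [dx, dy, dz], "twist": [ax, ay, az], "gripper": gripper}, ...]. A call has 1 to 10 rows; each row is the pose to reach, as a shift and turn from the pose commanded when the call began, along the tool's axes at that moment; what a row does not reach only later rows make up. A row lasts 1/12 s, in which the tool goes at most 41.7 mm and 7.16 degrees, less where a joint would pass 70% of its speed; a pose out of reach is approached as far as the arm can. A call with a gripper value outside its range is refused whole. The fingers move at their own pace and stop on an object; "squeeze" is the grip in N (left out, the last holds). Time passes only in rows, so rows that repeat a pose let the fingers close. It gives the time, the measured TCP pose, the force, the opening and the grip force at its end, in the units of the state.
- arm.state(): the state, without advancing time (a new reading comes with each control period).
- cams.capture(name): name is "scene" or "top"; returns the picture (420x560x3 uint8, red, green, blue); there is no depth.
- cams.camera_model(name): a dict with "fx", "fy", "cx", "cy" (pixels), "dist" ([k1, k2, p1, p2, k3] as OpenCV has them; the pictures are not rectified), "position" and "attitude" of the camera in the world. Camera axes: x right, y down, z forward; pixel columns grow to the right and rows downward; lengths in m; the calibration is good to about 2 mm. A picture is of the moment at which its call begins. camera_model takes no time and is no camera call.
- arm.hand_in(): hands the job in; it is judged then, once.
Trained networks look in the newest picture that a camera, given by its name, has taken for a name from the list of things; names that differ only in an ending like _2 or _b are one class to them, and where a whole thing is asked for, a point or a joint stands for the part that bears it (a point fixed in the world has none). Each returns a list of dicts, best first, with "score" (0 to 1); they miss things now and then, are a little off and sometimes report something else, mostly with a low value. They report only what shows in the picture. A call takes as long as a camera call. They do not tell look-alikes from the thing itself.
- cams.cut_out(camera, target): "region" (420x560 bool, what is visible of it) and "point" ([row, column] in pixels, amid what is visible of it).
- cams.spot_point(camera, target): "point" ([row, column] in pixels: a listed point, or the origin of a listed thing).
The state is a dict: "time_s": time; "joint_pos": joint angles; "joint_vel": joint speeds; "tau": joint torques, N m; "ee_pos": TCP position; "tool_rot": TCP orientation; "ft_force": force on the tool from outside, world axes, zero at the start; "moment": the same for the moment, N m; "grip_width": opening from 0.0 (shut) to 1.0 (fully open); "grip_force": force on a finger pad.
Only numpy, scipy, OpenCV 4.12 (cv2) and the standard library are available. Lean on these libraries where they do the work, as an engineer would, in place of code of your own. Each camera call takes 0.05 s, during which the arm holds its last target. There are 200 camera calls.

## Task

Get the guide stand ready for clamping: push the headed pin down through the fork and the arm between its cheeks until its head sits on the fork, and leave it there to lock the arm. Then take the longer of the two rods out of the grey block and thread it from above through the upper and then the lower bushing, and finish while still holding it there upright and still: its tip sticks out below the lower bushing and its knob stays clear above the upper one, so that only the gripper carries it. Leave the short rod in the block and do not disturb the other things on the bench.

Things in the scene. Friction and masses are not known exactly. Their poses are not given: they have to be found in the camera images.
- guide_stand: Fixed grey and steel stand, origin under the centre of its 200 x 100 mm base plate (10 mm thick), z up. On its x axis: bushing axis at -60 mm, fork hole at 0, hinge of the swing arm at +60, upright web +80 to +96 (144 mm high). Tallest point: hinge bolt, 150 mm. The lower bushing is on a fixed arm 34 mm wide, the upper one on the swing arm, 34 mm wide, at heights 120-132 mm
- swing_arm (a joint): angle of the swing arm about its vertical hinge, rad, 0 when both bushings are in line, stops at -0.04 and +0.04; slack, moves sideways with about 0.5 N at the hole; the pin's tapered nose pulls it nearly into line and then locks it to about 0.013 rad
- fork_hole (a point): centre of the fork hole in the top face of the upper cheek, 144 mm above the bench; the pin goes straight down here and its flange seats on this face. The fork is two cheeks 52 mm wide (stand's y), stand's x -26 to +96 mm, heights 108-116 and 136-144 mm, each with a 14 mm hole; the swing arm between them has a 13.5 mm hole
- upper_bushing (a point): centre of the top rim of the upper bushing (brass ring, 33 mm outside, 14 mm bore, 30 mm long, heights 114-144 mm); moves with the swing arm
- lower_bushing (a point): centre of the bottom rim of the lower bushing (brass ring, 33 mm outside, 14 mm bore, 15 mm long, heights 50-65 mm); fixed, on the bushing axis
- parking_block: fixed grey plastic block 56 x 200 x 56 mm (x, y, z), origin under its centre; three vertical sockets, 14 mm wide and 50 mm deep, along its y axis at -70, 0 and +70 mm hold the pin and the two rods in any order. The rods stand on the socket floor, 6 mm above the bench; the pin hangs by its flange on the block's top, nose 12 mm above the bench
- headed_pin: loose steel pin, 80 g: shank 12 mm thick and 44 mm long with a tapered nose (5 mm wide at the tip, full width 9 mm up), above it a flange 26 mm wide and 6 mm thick, then an 18 mm round grip 32 mm tall; origin at the nose tip, z along the pin to the grip; 82 mm overall
- pin_seat (a point): centre of the underside of the pin's flange, 44 mm above the nose tip
- long_rod: loose steel rod, about 180 g: shank 12 mm thick and 128 mm long with a tapered nose (8 mm wide at the tip, full width 8 mm up), on top a dark round knob 20 mm wide and 32 mm tall; origin at the nose tip, z along the rod to the knob; 160 mm overall, taller than the other rod
- rod_shoulder (a point): centre of the underside of the long rod's knob, 128 mm above its tip
- short_rod: rod of the same make with a shank of only 70 mm (102 mm overall), too short to reach both bushings; stays in the block. Origin at its nose tip
- marker: marker pen lying on the bench, 134 mm long, 14 mm high; leave alone
- jar: glass jar, 75 mm wide, 54 mm high; leave alone
- lamp: spirit lamp, 82 mm wide, 85 mm high; leave alone
- dish: petri dish, 90 mm wide, 15 mm high; leave alone
- tweezers: tweezers lying near the robot, 118 mm long, 14 mm high; leave alone
Not all that is in view belongs to the job. What is shaped like the headed_pin but green is not meant. What is shaped like the long_rod but pink is not meant.

How it is judged:
By the outcome, as a careful person would: the job done as asked, in the order asked, and still so for the second after the job is handed in, while the arm keeps its last pose, push and grip.
It also fails if it takes over 62 s, if anything falls off the work surface, if the arm or the gripper's body presses on something with over 40 N, if the wrist force passes 120 N, or if a joint passes its speed limit or range.

## Working session

There is one attempt and no reset: what is moved stays moved. The work goes in short steps, Python scripts to look and compute and a tool call to move; the robot and the scene stay as the last step left them, time stands still between calls to the robot, and variables do not carry over. Pictures are saved under pics/ and viewed, at most 10 in all, crops included, and the job is handed in when it is done.

Besides the shell and the picture viewer there is one more tool, called after "Request:" as name([rows], argument=value, ...), one row to a line, values as JSON. servo_tool: Moves the arm, as the interface text tells. Its arguments: {"type":"object","properties":{"targets":{"type":"array"},"squeeze":{"type":"number"}},"required":["targets"]}

```bash
mkdir -p pics; ls
cat > h.py <<'E'
import numpy as np, cv2
from bench import arm, cams
def K(n):
    m=cams.camera_model(n); return m,np.array([[m['fx'],0,m['cx']],[0,m['fy'],m['cy']],[0,0,1.]]),np.array(m['dist'],float),np.array(m['position'],float),np.array(m['attitude'],float)
def ray(n,rc):
    m,k,d,p,R=K(n); u=cv2.undistortPoints(np.array([[[rc[1],rc[0]]]],float),k,d)[0,0]
    v=R@np.array([u[0],u[1],1]); return p,v/np.linalg.norm(v)
def at_z(n,rc,z):
    p,v=ray(n,rc); return p+v*(z-p[2])/v[2]
def proj(n,P):
    m,k,d,p,R=K(n); return cv2.projectPoints((np.atleast_2d(P)-p)@R,np.zeros(3),np.zeros(3),k,d)[0][:,0,::-1]
def tri(a,b):
    (p,v),(q,w)=a,b; s=np.linalg.lstsq(np.c_[v,-w],q-p,rcond=None)[0]
    A,B=p+s[0]*v,q+s[1]*w; return (A+B)/2,np.linalg.norm(A-B)
E
python3 - <<'E'
from h import *
np.set_printoptions(precision=4,suppress=True)
for n in('scene','top'):
    im=cams.capture(n); cv2.imwrite(f'pics/{n}0.png',im[:,:,::-1])
    m=K(n)[0]; print(n,m)
    for t in ['guide_stand','parking_block','headed_pin','long_rod','short_rod','fork_hole','upper_bushing','lower_bushing','pin_seat','rod_shoulder']:
        print(t,[(np.round(r['point'],1).tolist(),round(r['score'],2)) for r in cams.spot_point(n,t)][:5])
print(arm.state(), arm.grip_point_offset)
E
```

```text
pics
scene {'fx': 480.1785394117963, 'fy': 480.1785394117963, 'cx': 285.4905522017315, 'cy': 208.68818287232023, 'dist': array([-0.1244,  0.    ,  0.    ,  0.    ,  0.    ]), 'position': array([-0.1999,  0.4967,  0.695 ]), 'attitude': array([[-0.5367, -0.4662,  0.7032],
       [-0.8437,  0.3038, -0.4426],
       [-0.0073, -0.8309, -0.5564]])}
guide_stand [([228.5, 383.7], 0.82)]
parking_block [([272.7, 236.9], 0.93)]
headed_pin [([246.1, 233.5], 0.6)]
long_rod [([303.9, 178.5], 0.69), ([173.6, 393.3], 0.46)]
short_rod []
fork_hole [([205.0, 240.2], 0.69)]
upper_bushing [([192.2, 400.0], 0.61)]
lower_bushing [([220.8, 398.1], 0.59)]
pin_seat [([229.2, 229.9], 0.59), ([251.1, 235.5], 0.55), ([234.9, 202.0], 0.48)]
rod_shoulder [([256.7, 170.4], 0.9), ([235.4, 198.9], 0.83)]
top {'fx': 478.9177838630691, 'fy': 478.9177838630691, 'cx': 270.25508340439575, 'cy': 211.07341259517682, 'dist': array([0.0342, 0.    , 0.    , 0.    , 0.    ]), 'position': array([0.4126, 0.0286, 1.2387]), 'attitude': array([[-0.0234, -0.9892,  0.1447],
       [-0.9997,  0.0219, -0.0122],
       [ 0.0089, -0.1449
[... 360 characters left out ...]
2, 359.5], 0.59)]
pin_seat [([237.7, 205.9], 0.53), ([206.6, 220.5], 0.46)]
rod_shoulder [([238.7, 173.4], 0.63), ([240.0, 137.9], 0.53)]
{'time_s': 1.1, 'joint_pos': array([ 1.2084,  0.1238,  1.6503, -0.    ,  1.3675, -0.0826]), 'joint_vel': array([ 0.0014, -0.0013, -0.0006,  0.001 ,  0.0001,  0.0012]), 'tau': array([ -0.0002, -41.7584, -36.0237,   0.0775,   0.0428,   0.    ]), 'ee_pos': array([0.1795, 0.6247, 0.2147]), 'tool_rot': array([[-0.9611,  0.2762,  0.    ],
       [ 0.2762,  0.9611,  0.    ],
       [-0.    ,  0.    , -1.    ]]), 'ft_force': array([-0.3301, -0.2039,  0.2258]), 'moment': array([-0.02  ,  0.0013,  0.0207]), 'grip_force': 0.0, 'grip_width': 1.0042347904897515} 0.0188
```

View pics/scene0.png

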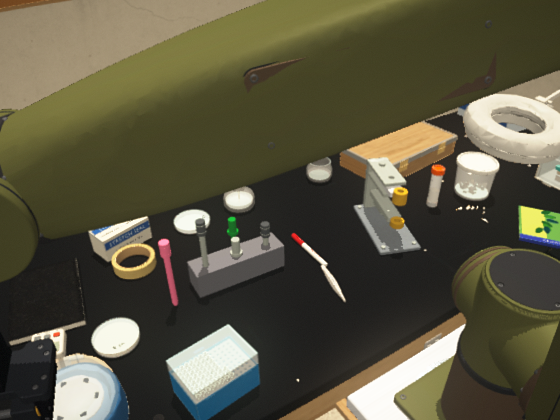

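View pics/top0.png

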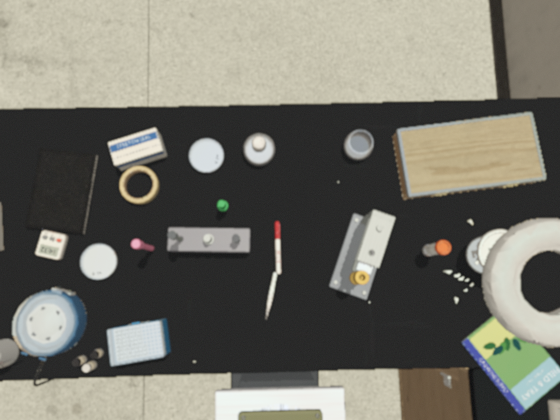

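The scene picture shows the block at (265,235) holding the long rod (knob at 225,202), the pin (white grip at 243,235) and the short rod (230,265). The stand is at (215,385).

- **Could be taken for the long rod:** the dark knob at scene (225,202), the shorter dark one at (230,265) and the pink one at (245,164). I choose (225,202), top (238,176).
- **Could be taken for the pin:** the steel one at scene (243,235) and the green one at (227,232). I choose the steel one, top (239,208).

Next is a close crop to check these.

Run:
```python
from h import *
np.set_printoptions(precision=4,suppress=True)
s=cv2.imread('pics/scene0.png');t=cv2.imread('pics/top0.png')
def c(im,r,cc,w,h): return cv2.resize(im[r:r+h,cc:cc+w],(400,300),interpolation=cv2.INTER_CUBIC)
M=np.vstack([np.hstack([c(t,207,155,108,81-8),c(t,200,320,88,100)]) ,np.hstack([c(s,205,180,120,90),c(s,150,350,80,104)])])
M=np.clip(M.astype(float)*1.4+20,0,255).astype(np.uint8)
cv2.imwrite('pics/m1.png',M)
# triangulated candidates
print('pin_seat',tri(ray('top',(237.7,205.9)),ray('scene',(251.1,235.5))))
print('rod_sh',tri(ray('top',(238.7,173.4)),ray('scene',(235.4,198.9))))
print('ub',tri(ray('top',(279.4,365.9)),ray('scene',(192.2,400))), at_z('top',(279.4,365.9),.144))
print('lb',tri(ray('top',(279.2,359.5)),ray('scene',(220.8,398.1))), at_z('top',(279.2,359.5),.05))
print('fh', at_z('top',(250.7,370.7),.144))
print('stand',at_z('top',(256.6,362),0),at_z('scene',(228.5,383.7),0))
print('block',at_z('top',(240.2,209.9),0),at_z('scene',(272.7,236.9),0))
```

```text
pin_seat (array([0.5203, 0.171 , 0.0655]), np.float64(0.005486967568050514))
rod_sh (array([0.5159, 0.2416, 0.1373]), np.float64(0.005838462952515399))
ub (array([ 0.4152, -0.1943,  0.141 ]), np.float64(0.010472911321049005)) [ 0.4117 -0.1976  0.144 ]
lb (array([ 0.4142, -0.1968,  0.0635]), np.float64(0.0051133370045260374)) [ 0.4125 -0.2014  0.05  ]
fh [ 0.4762 -0.2121  0.144 ]
stand [ 0.4699 -0.2205  0.    ] [ 0.4729 -0.2113  0.    ]
block [0.5211 0.1711 0.    ] [0.5248 0.1671 0.    ]
```

View pics/m1.png

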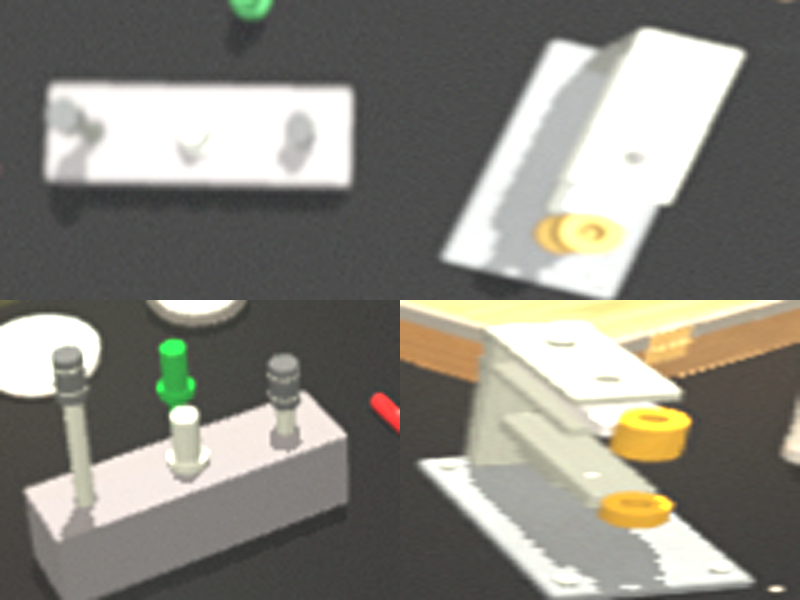

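The crop confirms the choice: the long rod is in the left (+y) socket, the steel pin is in the middle and the short rod is on the right. Now I'll fit the block and stand poses to corner pixels from both views.

```bash
cat > fit.py <<'E'
from h import *
from scipy.optimize import least_squares
np.set_printoptions(precision=4,suppress=True)
def T(q,P):
    c,s=np.cos(q[2]),np.sin(q[2]); P=np.asarray(P,float)
    return np.c_[q[0]+c*P[:,0]-s*P[:,1],q[1]+s*P[:,0]+c*P[:,1],P[:,2]]
def fit(obs,q0,name):
    def f(q): return np.concatenate([(proj(n,T(q,[P]))[0]-np.array(rc)) for n,P,rc in obs])
    for sel in (('top','scene'),('top',),('scene',)):
        o=[x for x in obs if x[0] in sel]
        g=lambda q:np.concatenate([(proj(n,T(q,[P]))[0]-np.array(rc)) for n,P,rc in o])
        r=least_squares(g,q0,loss='soft_l1',x_scale=[.01,.01,.05]); print(name,sel,r.x,'\n',r.fun.reshape(-1,2).round(1).tolist())
        if len(sel)==2: best=r.x
    return best
def tc(x,y,o,sc,off): return (o[0]+(y-off[1]+.5)/sc[0]-.5, o[1]+(x-off[0]+.5)/sc[1]-.5)
TS=lambda x,y: tc(x,y,(200,320),(3.,400/88),(400,0))
SS=lambda x,y: tc(x,y,(150,350),(300/104,5.),(400,300))
TB=lambda x,y: tc(x,y,(207,155),(300/73,400/108),(0,0))
SB=lambda x,y: tc(x,y,(205,180),(300/90,400/120),(0,300))
if __name__=='__main__':
    st=[('top',(0,0,.144),TS(634,158)),('top',(.096,.026,.144),TS(645,27)),('top',(.096,-.026,.144),TS(746,50)),('top',(-.026,-.026,.144),TS(668,206)),
     ('top',(.1,.05,.01),TS(553,39)),('top',(-.1,.05,.01),TS(442,261)),('top',(-.1,-.05,.01),TS(614,299)),
     ('scene',(0,0,.144),SS(608,379)),('scene',(.06,0,.150),SS(561,341)),('scene',(-.026,-.026,.144),SS(682,397)),('scene',(.096,.026,.144),SS(484,328)),
     ('scene',(.1,.05,.01),SS(418,461)),('scene',(-.1,-.05,.01),SS(753,577)),('scene',(-.06,0,.065),SS(636,499))]
    q=fit(st,[.47,-.21,-.37],'stand')
    print('bushing axis',T(q,[(-.06,0,.144)]),'hole',T(q,[(0,0,.144)]))
    for n,f,p in(('top',TS,(592,233)),('scene',SS,(653,418))): print('upper bore px',f(*p),'model',proj(n,T(q,[(-.06,0,.144)])), 'at z', at_z(n,f(*p),.144))
    print('fork_hole',at_z('top',TS(634,158),.144),at_z('scene',SS(608,379),.144))
    bl=[('top',(.028,.1,.056),TB(48,83)),('top',(.028,-.1,.056),TB(355,87)),('top',(-.028,-.1,.056),TB(353,188)),('top',(-.028,.1,.056),TB(43,184)),
     ('scene',(-.028,.1,.056),SB(62,536)),('scene',(.028,.1,.056),SB(26,490)),('scene',(.028,-.1,.056),SB(304,393)),('scene',(-.028,-.1,.056),SB(348,436)),('scene',(-.028,.1,0),SB(72,599)),('scene',(-.028,-.1,0),SB(347,506))]
    b=fit(bl,[.52,.17,0],'block'); print('sockets',T(b,[(0,.07,.056),(0,0,.056),(0,-.07,.056)]))
    print('pin top tri',at_z('top',TB(195,141),.094),at_z('scene',SB(184,414),.094))
    print('rod top',at_z('top',TB(66,113),.166),at_z('scene',SB(68,355),.166))
    print('short top',at_z('top',TB(299,128),.108),at_z('scene',SB(284,361),.108))
E
python3 fit.py
```

```text
stand ('top', 'scene') [ 0.4727 -0.2134 -0.3671] 
 [[-0.1, 0.3], [0.6, -0.1], [0.5, -0.8], [-1.4, 0.2], [-0.2, 0.3], [-0.7, 0.1], [0.2, -0.2], [0.4, -0.1], [-0.9, 0.1], [-1.3, 0.1], [-0.1, -0.1], [-0.2, -0.5], [1.3, 0.6], [1.8, 0.2]]
stand ('top',) [ 0.4724 -0.2134 -0.3651] 
 [[0.0, 0.3], [0.7, -0.2], [0.6, -0.9], [-1.3, 0.2], [-0.1, 0.2], [-0.5, 0.2], [0.3, -0.1]]
stand ('scene',) [ 0.4735 -0.214  -0.3704] 
 [[0.2, -0.2], [-1.1, 0.1], [-1.5, 0.0], [-0.3, 0.0], [-0.4, -0.4], [1.1, 0.4], [1.5, 0.0]]
bushing axis [[ 0.4167 -0.1919  0.144 ]] hole [[ 0.4727 -0.2134  0.144 ]]
upper bore px (277.3333333333333, 361.85) model [[277.2442 363.2393]] at z [ 0.4165 -0.1887  0.144 ]
upper bore px (190.57999999999998, 400.2) model [[190.9672 401.3314]] at z [ 0.4192 -0.1909  0.144 ]
fork_hole [ 0.4725 -0.2128  0.144 ] [ 0.474  -0.2151  0.144 ]
block ('top', 'scene') [ 0.5198  0.1662 -0.0343] 
 [[0.2, 1.5], [0.1, -0.5], [-1.8, -0.4], [-1.7, 1.9], [2.3, -0.9], [0.4, -0.2], [-0.2, 0.8], [0.3, 0.3], [3.8, -0.7], [-0.8, 0.8]]
block ('top',) [ 0.5178  0.1678 -0.0344] 
 [[1.0, 0.9], [1.0, -1.1], [-1.0, -1.0], [-0.9, 1.3]]
block ('scene',) [ 0.5223  0.1649 -0.039 ] 
 [[1.3, -0.9], [-0.6, -0.1], [-0.8, 0.9], [-0.4, 0.3], [2.7, -0.8], [-1.5, 0.8]]
sockets [[0.5223 0.2362 0.056 ]
 [0.5198 0.1662 0.056 ]
 [0.5174 0.0962 0.056 ]]
pin top tri [0.5113 0.1666 0.094 ] [0.5223 0.1662 0.094 ]
rod top [0.5222 0.2356 0.166 ] [0.5218 0.2363 0.166 ]
short top [0.516  0.0986 0.108 ] [0.5201 0.0952 0.108 ]
```

```bash
cat > plan.py <<'E'
import sys
from h import *
from scipy.spatial.transform import Rotation as Ro
np.set_printoptions(precision=4,suppress=True)
def plan(x,y,z,yawdeg):
    s=arm.state(); R=s['tool_rot']; a=np.radians(yawdeg)
    Y=np.array([np.cos(a),np.sin(a),0]); Z=np.array([0,0,-1.]); G=np.c_[np.cross(Y,Z),Y,Z]
    print('now',s['ee_pos'],'t',s['time_s'],'F',s['ft_force'],'w',s['grip_width'],'gf',s['grip_force'])
    print('slide',(R.T@(np.array([x,y,z])-s['ee_pos'])/.03).round(3),'twist',(Ro.from_matrix(R.T@G).as_rotvec(degrees=True)/6).round(3))
if __name__=='__main__': plan(*map(float,sys.argv[1:]))
E
python3 plan.py .18 .625 .35 -2
```

```text
now [0.1795 0.6247 0.2147] t 1.1 F [-0.3301 -0.2039  0.2258] w 1.0042347904897515 gf 0.0
slide [-0.012  0.014 -4.511] twist [ 0.    -0.    12.661]
```

Request:
servo_tool([
  {"slide": [0, 0, -1.3], "twist": [0, 0, 1.1], "gripper": 0.3},
  {"slide": [0, 0, -2.6], "twist": [0, 0, 2.3], "gripper": 0.3},
  {"slide": [0, 0, -3.9], "twist": [0, 0, 3.5], "gripper": 0.3},
  {"slide": [0, 0, -4.5], "twist": [0, 0, 4.6], "gripper": 0.3},
  {"slide": [0, 0, -4.5], "twist": [0, 0, 5.7], "gripper": 0.3},
  {"slide": [0, 0, -4.5], "twist": [0, 0, 6.8], "gripper": 0.3},
])

```text
time_s: 1.6
ee_pos: [0.1798, 0.6255, 0.353]
tool_rot: [[-0.542, 0.84, 0.002], [0.84, 0.542, 0.005], [0.003, 0.004, -1.0]]
ft_force: [0.5, -1.1, -0.2]
grip_width: 0.706
grip_force: 0.0
```

```bash
python3 plan.py .5205 .1665 .30 -2
```

```text
now [0.1798 0.6255 0.353 ] t 1.6 F [ 0.476  -1.0881 -0.1806] w 0.7062469295386549 gf 0.0
slide [-19.019   1.235   1.714] twist [ 0.03  -0.041  5.807]
```

Request:
servo_tool([
  {"slide": [-19.02, 1.235, 1.71], "twist": [0, 0, 5.8], "gripper": 0.4},
  {"slide": [-19.02, 1.235, 1.71], "twist": [0, 0, 5.8], "gripper": 0.4},
  {"slide": [-19.02, 1.235, 1.71], "twist": [0, 0, 5.8], "gripper": 0.4},
  {"slide": [-19.02, 1.235, 1.71], "twist": [0, 0, 5.8], "gripper": 0.4},
  {"slide": [-19.02, 1.235, 1.71], "twist": [0, 0, 5.8], "gripper": 0.4},
  {"slide": [-19.02, 1.235, 1.71], "twist": [0, 0, 5.8], "gripper": 0.4},
  {"slide": [-19.02, 1.235, 1.71], "twist": [0, 0, 5.8], "gripper": 0.4},
  {"slide": [-19.02, 1.235, 1.71], "twist": [0, 0, 5.8], "gripper": 0.4},
  {"slide": [-19.02, 1.235, 1.71], "twist": [0, 0, 5.8], "gripper": 0.4},
  {"slide": [-19.02, 1.235, 1.71], "twist": [0, 0, 5.8], "gripper": 0.4},
])

```text
time_s: 2.43
ee_pos: [0.4294, 0.291, 0.3126]
tool_rot: [[0.028, 1.0, 0.001], [1.0, -0.028, 0.001], [0.001, 0.001, -1.0]]
ft_force: [0.4, 1.1, -0.0]
grip_width: 0.598
grip_force: 0.0
```

```bash
python3 plan.py .5205 .1665 .18 -2
```

```text
now [0.4294 0.291  0.3126] t 2.4333 F [ 0.3524  1.1305 -0.0205] w 0.5979874271091556 gf 0.0
slide [-4.064  3.15   4.42 ] twist [ 0.008 -0.005  0.063]
```

Request:
servo_tool([
  {"slide": [-1.0, 0.8, 0], "twist": [0, 0, 0], "gripper": 0.4},
  {"slide": [-2.0, 1.6, 0], "twist": [0, 0, 0], "gripper": 0.4},
  {"slide": [-3.0, 2.4, 0], "twist": [0, 0, 0], "gripper": 0.4},
  {"slide": [-4.06, 3.15, 0], "twist": [0, 0, 0.06], "gripper": 0.4},
  {"slide": [-4.06, 3.15, 1.2], "twist": [0, 0, 0.06], "gripper": 0.4},
  {"slide": [-4.06, 3.15, 2.4], "twist": [0, 0, 0.06], "gripper": 0.4},
  {"slide": [-4.06, 3.15, 3.6], "twist": [0, 0, 0.06], "gripper": 0.4},
  {"slide": [-4.06, 3.15, 4.4], "twist": [0, 0, 0.06], "gripper": 0.4},
  {"slide": [-4.06, 3.15, 4.4], "twist": [0, 0, 0.06], "gripper": 0.4},
  {"slide": [-4.06, 3.15, 4.4], "twist": [0, 0, 0.06], "gripper": 0.4},
])

```text
time_s: 3.27
ee_pos: [0.5187, 0.1681, 0.1793]
tool_rot: [[0.035, 0.999, -0.003], [0.999, -0.035, -0.001], [-0.001, -0.003, -1.0]]
ft_force: [-0.3, 0.6, 0.7]
grip_width: 0.6
grip_force: 0.0
```

Run:
```python
from h import *
from plan import plan
s=cams.capture('scene')[:,:,::-1];t=cams.capture('top')[:,:,::-1]
M=np.hstack([cv2.resize(t[180:280,150:260],(400,364)),cv2.resize(s[160:310,150:310],(400,375))[:364]])
cv2.imwrite('pics/m2.png',M)
plan(.5205,.1665,.066,-2)
```

```text
now [0.5209 0.1687 0.183 ] t 3.3667 F [ 0.2426 -0.5624  1.7174] w 0.5989046249519973 gf 0.0
slide [-0.077 -0.026  3.899] twist [ 0.034 -0.009  0.003]
```

View pics/m2.png

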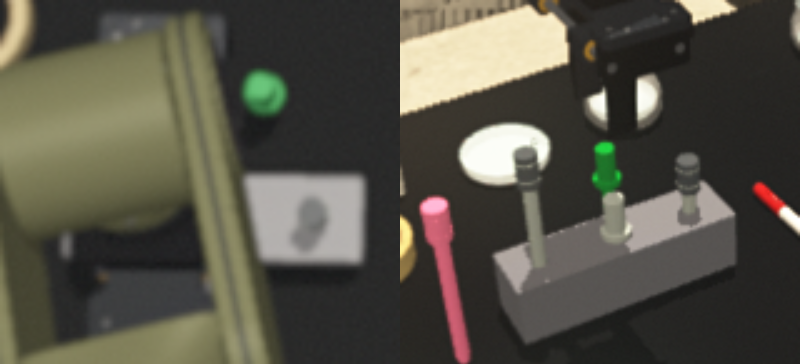

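The gripper stands over the pin (scene crop finger at 620,110, pin at 615,210) and its neighbours are clear. I'll descend and grip.

Request:
servo_tool([
  {"slide": [-0.07, 0, 1.0], "twist": [0, 0, 0], "gripper": 0.4},
  {"slide": [-0.07, 0, 2.0], "twist": [0, 0, 0], "gripper": 0.4},
  {"slide": [-0.07, 0, 3.0], "twist": [0, 0, 0], "gripper": 0.4},
  {"slide": [-0.07, 0, 3.5], "twist": [0, 0, 0], "gripper": 0.4},
  {"slide": [-0.07, 0, 3.8], "twist": [0, 0, 0], "gripper": 0.4},
  {"slide": [-0.07, 0, 3.8], "twist": [0, 0, 0], "gripper": 0.4},
  {"slide": [-0.07, 0, 3.8], "twist": [0, 0, 0], "gripper": 0.4},
])

```text
time_s: 3.95
ee_pos: [0.5211, 0.1667, 0.0686]
tool_rot: [[0.035, 0.999, 0.003], [0.999, -0.035, 0.001], [0.001, 0.003, -1.0]]
ft_force: [-0.4, -0.1, 0.5]
grip_width: 0.601
grip_force: 0.0
```

```bash
python3 plan.py .5205 .1665 .066 -2
```

```text
now [0.5211 0.1667 0.0686] t 3.95 F [-0.3793 -0.1394  0.5171] w 0.6006431693401488 gf 0.0
slide [-0.007 -0.021  0.085] twist [ 0.03  -0.008  0.003]
```

Request:
servo_tool([
  {"slide": [0, 0, 0.04], "twist": [0, 0, 0], "gripper": 0.6},
  {"slide": [0, 0, 0.04], "twist": [0, 0, 0], "gripper": 0.8},
  {"slide": [0, 0, 0.04], "twist": [0, 0, 0], "gripper": 1},
  {"slide": [0, 0, 0.04], "twist": [0, 0, 0], "gripper": 1},
  {"slide": [0, 0, 0.04], "twist": [0, 0, 0], "gripper": 1},
  {"slide": [0, 0, 0.04], "twist": [0, 0, 0], "gripper": 1},
], squeeze=30)

```text
time_s: 4.45
ee_pos: [0.5196, 0.1663, 0.0655]
tool_rot: [[0.035, 0.999, 0.0], [0.999, -0.035, 0.0], [0.0, 0.0, -1.0]]
ft_force: [0.8, -0.3, 0.5]
grip_width: 0.237
grip_force: 0.0
```

Request:
servo_tool([
  {"slide": [0, 0, 0], "twist": [0, 0, 0], "gripper": 1},
  {"slide": [0, 0, 0], "twist": [0, 0, 0], "gripper": 1},
  {"slide": [0, 0, 0], "twist": [0, 0, 0], "gripper": 1},
  {"slide": [0, 0, 0], "twist": [0, 0, 0], "gripper": 1},
])

```text
time_s: 4.78
ee_pos: [0.5197, 0.1662, 0.0654]
tool_rot: [[0.035, 0.999, 0.0], [0.999, -0.035, 0.0], [0.0, 0.0, -1.0]]
ft_force: [0.4, -0.3, 1.3]
grip_width: 0.182
grip_force: 30.0
```

The pin is gripped at 17-18 mm width with no side load. I'll lift it.

Request:
servo_tool([
  {"slide": [0, 0, -0.5], "twist": [0, 0, 0], "gripper": 1},
  {"slide": [0, 0, -1.2], "twist": [0, 0, 0], "gripper": 1},
  {"slide": [0, 0, -2.2], "twist": [0, 0, 0], "gripper": 1},
  {"slide": [0, 0, -3.2], "twist": [0, 0, 0], "gripper": 1},
  {"slide": [0, 0, -4.2], "twist": [0, 0, 0], "gripper": 1},
  {"slide": [0, 0, -5.2], "twist": [0, 0, 0], "gripper": 1},
  {"slide": [0, 0, -5.8], "twist": [0, 0, 0], "gripper": 1},
  {"slide": [0, 0, -5.8], "twist": [0, 0, 0], "gripper": 1},
])

```text
time_s: 5.45
ee_pos: [0.5219, 0.1668, 0.2447]
tool_rot: [[0.035, 0.999, 0.009], [0.999, -0.035, 0.002], [0.002, 0.009, -1.0]]
ft_force: [0.1, 0.9, -0.5]
grip_width: 0.183
grip_force: 30.0
```

```bash
python3 plan.py .473 -.2135 .24 -21
```

```text
now [0.5219 0.1668 0.2447] t 5.45 F [ 0.0662  0.8651 -0.5018] w 0.18271681825419797 gf 29.987727999687195
slide [-12.726  -1.189   0.116] twist [ 0.079 -0.035  3.169]
```

Request:
servo_tool([
  {"slide": [-0.7, 0, 0], "twist": [0, 0, 0.2], "gripper": 1},
  {"slide": [-2.0, -0.1, 0], "twist": [0, 0, 0.6], "gripper": 1},
  {"slide": [-3.3, -0.2, 0], "twist": [0, 0, 1.0], "gripper": 1},
  {"slide": [-4.6, -0.4, 0], "twist": [0, 0, 1.4], "gripper": 1},
  {"slide": [-5.9, -0.5, 0], "twist": [0, 0, 1.8], "gripper": 1},
  {"slide": [-7.2, -0.6, 0], "twist": [0, 0, 2.1], "gripper": 1},
  {"slide": [-8.5, -0.8, 0], "twist": [0, 0, 2.4], "gripper": 1},
  {"slide": [-9.8, -0.9, 0], "twist": [0, 0, 2.7], "gripper": 1},
  {"slide": [-11.0, -1.0, 0], "twist": [0, 0, 2.9], "gripper": 1},
  {"slide": [-11.9, -1.1, 0], "twist": [0, 0, 3.1], "gripper": 1},
])

```text
time_s: 6.28
ee_pos: [0.4726, -0.1916, 0.2368]
tool_rot: [[0.354, 0.935, -0.003], [0.935, -0.354, 0.001], [-0.0, -0.003, -1.0]]
ft_force: [0.6, 0.5, -2.1]
grip_width: 0.186
grip_force: 30.0
```

Request:
servo_tool([
  {"slide": [-0.74, 0.1, 0], "twist": [0, 0, 0.07], "gripper": 1},
  {"slide": [-0.74, 0.1, 0], "twist": [0, 0, 0.07], "gripper": 1},
  {"slide": [-0.74, 0.1, 0], "twist": [0, 0, 0.07], "gripper": 1},
  {"slide": [-0.74, 0.1, 0], "twist": [0, 0, 0.07], "gripper": 1},
  {"slide": [-0.74, 0.1, 0], "twist": [0, 0, 0.07], "gripper": 1},
])

```text
time_s: 6.7
ee_pos: [0.4691, -0.2101, 0.2383]
tool_rot: [[0.357, 0.934, -0.001], [0.934, -0.357, 0.001], [0.001, -0.001, -1.0]]
ft_force: [-0.1, 0.3, -0.5]
grip_width: 0.187
grip_force: 30.0
```

```bash
python3 plan.py .473 -.2135 .20 -21
```

```text
now [ 0.4691 -0.2101  0.2383] t 6.7 F [-0.1252  0.3417 -0.4883] w 0.18674551679089013 gf 29.98774766921997
slide [-0.059  0.165  1.275] twist [-0.014 -0.005  0.011]
```

Request:
servo_tool([
  {"slide": [-0.06, 0.16, 0.5], "twist": [0, 0, 0], "gripper": 1},
  {"slide": [-0.06, 0.16, 1.0], "twist": [0, 0, 0], "gripper": 1},
  {"slide": [-0.06, 0.16, 1.0], "twist": [0, 0, 0], "gripper": 1},
  {"slide": [-0.06, 0.16, 1.0], "twist": [0, 0, 0], "gripper": 1},
  {"slide": [-0.06, 0.16, 1.0], "twist": [0, 0, 0], "gripper": 1},
])

```text
time_s: 7.12
ee_pos: [0.4734, -0.2141, 0.2099]
tool_rot: [[0.357, 0.934, 0.001], [0.934, -0.357, -0.0], [-0.0, 0.001, -1.0]]
ft_force: [0.3, -0.5, -1.2]
grip_width: 0.184
grip_force: 30.0
```

Run:
```python
from h import *
from plan import plan
s=cams.capture('scene')[:,:,::-1];t=cams.capture('top')[:,:,::-1]
M=np.hstack([cv2.resize(t[200:300,320:420],(300,300),interpolation=2),cv2.resize(s[120:220,340:440],(500,500),interpolation=2)[:500]]) if 0 else cv2.resize(s[110:210,340:440],(600,600),interpolation=2)
cv2.imwrite('pics/m3.png',M)
plan(.473,-.2135,.19,-21)
p=arm.state()['ee_pos']; tip=p-np.array([0,0,.0535])
print('pred tip px crop',(proj('scene',tip)-[110,340])*6,'hole',(proj('scene',[.4727,-.2134,.144])-[110,340])*6)
print(cams.spot_point('scene','headed_pin')[:2],cams.spot_point('scene','fork_hole')[:2])
```

```text
now [ 0.4736 -0.2146  0.2105] t 7.2167 F [-0.0774 -0.5816 -0.7615] w 0.18308912025833946 gf 29.987622499465942
slide [ 0.026 -0.033  0.683] twist [0.018 0.003 0.005]
pred tip px crop [[373.6268 310.7575]] hole [[405.0246 306.3536]]
[{'point': [245.0, 233.0], 'score': 0.79}, {'point': [174.8, 391.1], 'score': 0.41}] [{'point': [173.6, 387.6], 'score': 0.97}, {'point': [222.9, 394.5], 'score': 0.57}]
```

View pics/m3.png

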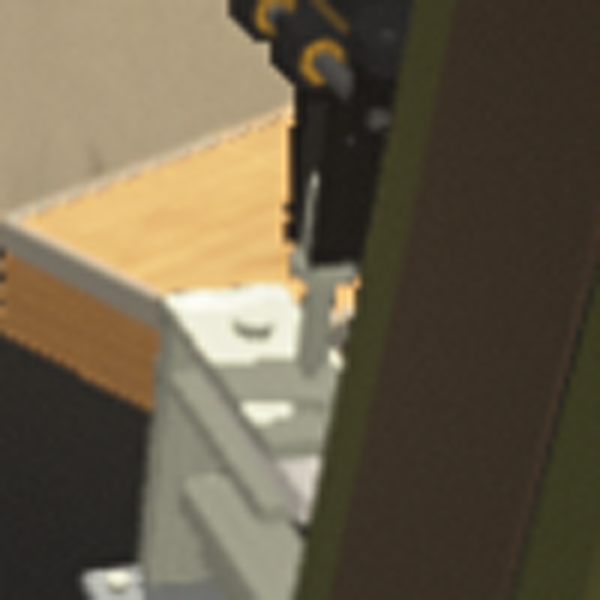

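The scene crop shows the pin tip at (313,375), within about half a pixel of the prediction from the robot pose, and the hole is right below at about (306,405). The camera and robot agree, so I'll descend gently.

Request:
servo_tool([
  {"slide": [0.03, -0.03, 0.2], "twist": [0, 0, 0], "gripper": 1},
  {"slide": [0.03, -0.03, 0.4], "twist": [0, 0, 0], "gripper": 1},
  {"slide": [0.03, -0.03, 0.55], "twist": [0, 0, 0], "gripper": 1},
  {"slide": [0.03, -0.03, 0.7], "twist": [0, 0, 0], "gripper": 1},
  {"slide": [0.03, -0.03, 0.7], "twist": [0, 0, 0], "gripper": 1},
])

```text
time_s: 7.73
ee_pos: [0.4722, -0.2138, 0.1869]
tool_rot: [[0.359, 0.933, -0.001], [0.933, -0.359, -0.001], [-0.001, -0.0, -1.0]]
ft_force: [1.4, -1.8, -2.6]
grip_width: 0.187
grip_force: 30.0
```

Request:
servo_tool([
  {"slide": [0, 0, 0.1], "twist": [0, 0, 0], "gripper": 1},
  {"slide": [0, 0, 0.2], "twist": [0, 0, 0], "gripper": 1},
  {"slide": [0, 0, 0.3], "twist": [0, 0, 0], "gripper": 1},
  {"slide": [0, 0, 0.3], "twist": [0, 0, 0], "gripper": 1},
])

```text
time_s: 8.07
ee_pos: [0.4725, -0.2139, 0.1789]
tool_rot: [[0.359, 0.933, 0.0], [0.933, -0.359, -0.001], [-0.001, 0.001, -1.0]]
ft_force: [1.2, -2.0, -2.5]
grip_width: 0.183
grip_force: 30.0
```

Request:
servo_tool([
  {"slide": [-0.02, 0.01, 0.12], "twist": [0, 0, 0], "gripper": 1},
  {"slide": [-0.02, 0.01, 0.24], "twist": [0, 0, 0], "gripper": 1},
  {"slide": [-0.02, 0.01, 0.36], "twist": [0, 0, 0], "gripper": 1},
  {"slide": [-0.02, 0.01, 0.48], "twist": [0, 0, 0], "gripper": 1},
  {"slide": [-0.02, 0.01, 0.48], "twist": [0, 0, 0], "gripper": 1},
])

```text
time_s: 8.48
ee_pos: [0.4724, -0.2142, 0.1639]
tool_rot: [[0.359, 0.934, -0.0], [0.934, -0.359, 0.0], [-0.0, -0.0, -1.0]]
ft_force: [1.4, -2.7, -2.7]
grip_width: 0.186
grip_force: 30.0
```

Request:
servo_tool([
  {"slide": [-0.02, 0.0, 0.1], "twist": [0, 0, 0], "gripper": 1},
  {"slide": [-0.02, 0.0, 0.2], "twist": [0, 0, 0], "gripper": 1},
  {"slide": [-0.02, 0.0, 0.28], "twist": [0, 0, 0], "gripper": 1},
  {"slide": [-0.02, 0.0, 0.32], "twist": [0, 0, 0], "gripper": 1},
  {"slide": [-0.02, 0.0, 0.36], "twist": [0, 0, 0], "gripper": 1},
  {"slide": [-0.02, 0.0, 0.36], "twist": [0, 0, 0], "gripper": 1},
])

```text
time_s: 8.98
ee_pos: [0.4723, -0.2145, 0.1537]
tool_rot: [[0.358, 0.934, -0.0], [0.934, -0.358, 0.001], [0.0, -0.0, -1.0]]
ft_force: [1.6, -0.0, -1.8]
grip_width: 0.185
grip_force: 30.0
```

Request:
servo_tool([
  {"slide": [0, 0, 0.03], "twist": [0, 0, 0], "gripper": 1},
  {"slide": [0, 0, 0.06], "twist": [0, 0, 0], "gripper": 1},
  {"slide": [0, 0, 0.06], "twist": [0, 0, 0], "gripper": 1},
  {"slide": [0, 0, 0.06], "twist": [0, 0, 0], "gripper": 1},
])

```text
time_s: 9.32
ee_pos: [0.4724, -0.2146, 0.1534]
tool_rot: [[0.358, 0.934, 0.0], [0.934, -0.358, 0.0], [0.0, -0.0, -1.0]]
ft_force: [-1.7, 2.5, 5.8]
grip_width: 0.182
grip_force: 30.0
```

The head is seated: z has stopped at 0.1534 and the push-back force rose to 5.8 N. I'll release.

Request:
servo_tool([
  {"slide": [0, 0, 0.03], "twist": [0, 0, 0], "gripper": 0.55},
  {"slide": [0, 0, 0.03], "twist": [0, 0, 0], "gripper": 0.55},
  {"slide": [0, 0, 0.03], "twist": [0, 0, 0], "gripper": 0.55},
  {"slide": [0, 0, 0.03], "twist": [0, 0, 0], "gripper": 0.55},
  {"slide": [0, 0, -0.5], "twist": [0, 0, 0], "gripper": 0.55},
  {"slide": [0, 0, -1.5], "twist": [0, 0, 0], "gripper": 0.55},
  {"slide": [0, 0, -2.6], "twist": [0, 0, 0], "gripper": 0.55},
  {"slide": [0, 0, -3.5], "twist": [0, 0, 0], "gripper": 0.55},
  {"slide": [0, 0, -3.5], "twist": [0, 0, 0], "gripper": 0.55},
])

```text
time_s: 10.07
ee_pos: [0.4749, -0.2162, 0.2644]
tool_rot: [[0.359, 0.933, 0.01], [0.933, -0.359, -0.006], [-0.002, 0.011, -1.0]]
ft_force: [0.5, -0.6, 0.9]
grip_width: 0.45
grip_force: 0.0
```

```bash
python3 plan.py .5222 .2363 .26 -2
```

```text
now [ 0.4749 -0.2162  0.2644] t 10.0667 F [ 0.4608 -0.626   0.9326] w 0.4499929314112737 gf 0.0
slide [14.648 -3.938  0.077] twist [ 0.101  0.035 -3.169]
```

Request:
servo_tool([
  {"slide": [1.3, -0.3, 0], "twist": [0, 0, -0.2], "gripper": 0.45},
  {"slide": [2.6, -0.7, 0], "twist": [0, 0, -0.6], "gripper": 0.45},
  {"slide": [3.9, -1.0, 0], "twist": [0, 0, -1.0], "gripper": 0.45},
  {"slide": [5.2, -1.4, 0], "twist": [0, 0, -1.4], "gripper": 0.45},
  {"slide": [6.5, -1.7, 0], "twist": [0, 0, -1.8], "gripper": 0.45},
  {"slide": [7.8, -2.1, 0], "twist": [0, 0, -2.2], "gripper": 0.45},
  {"slide": [9.1, -2.4, 0], "twist": [0, 0, -2.6], "gripper": 0.45},
  {"slide": [10.4, -2.8, 0], "twist": [0, 0, -2.9], "gripper": 0.45},
  {"slide": [11.7, -3.1, 0], "twist": [0, 0, -3.1], "gripper": 0.45},
  {"slide": [12.9, -3.5, 0], "twist": [0, 0, -3.17], "gripper": 0.45},
])

```text
time_s: 10.9
ee_pos: [0.5127, 0.1863, 0.2563]
tool_rot: [[0.033, 0.999, -0.001], [0.999, -0.033, -0.0], [-0.0, -0.001, -1.0]]
ft_force: [0.7, 0.4, -0.1]
grip_width: 0.553
grip_force: 0.0
```

Request:
servo_tool([
  {"slide": [0, 0, 0], "twist": [0, 0, 0], "gripper": 0.45},
  {"slide": [0, 0, 0], "twist": [0, 0, 0], "gripper": 0.45},
  {"slide": [0, 0, 0], "twist": [0, 0, 0], "gripper": 0.45},
])

```text
time_s: 11.15
ee_pos: [0.5127, 0.1839, 0.2563]
tool_rot: [[0.034, 0.999, -0.001], [0.999, -0.034, -0.001], [-0.001, -0.001, -1.0]]
ft_force: [-0.0, -0.8, -1.0]
grip_width: 0.548
grip_force: 0.0
```

Run:
```python
from h import *
from plan import plan
s=cams.capture('scene')[:,:,::-1];t=cams.capture('top')[:,:,::-1]
M=np.hstack([cv2.resize(t[200:300,320:420],(400,400),interpolation=2),cv2.resize(s[150:250,340:440],(400,400),interpolation=2)])
cv2.imwrite('pics/m4.png',M)
plan(.5222,.2363,.20,-2)
```

```text
now [0.513  0.183  0.2568] t 11.25 F [0.2033 0.3718 0.3493] w 0.5525278582159416 gf 0.0
slide [1.786 0.243 1.891] twist [-0.005  0.005 -0.013]
```

View pics/m4.png

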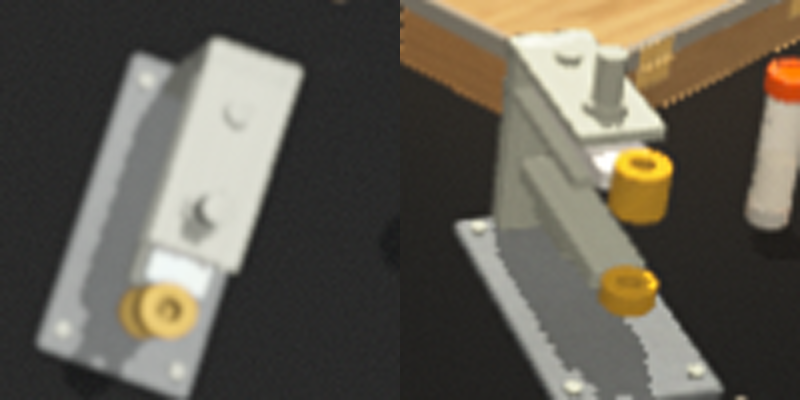

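The pin is seated in the fork, with its flange flat on the cheek (scene crop 605,110). Now the rod. I'll also compute the bushing axis from these views.

Request:
servo_tool([
  {"slide": [0.9, 0.12, 0], "twist": [0, 0, 0], "gripper": 0.45},
  {"slide": [1.78, 0.25, 0], "twist": [0, 0, 0], "gripper": 0.45},
  {"slide": [1.78, 0.25, 0.6], "twist": [0, 0, 0], "gripper": 0.45},
  {"slide": [1.78, 0.25, 1.3], "twist": [0, 0, 0], "gripper": 0.45},
  {"slide": [1.78, 0.25, 1.9], "twist": [0, 0, 0], "gripper": 0.45},
  {"slide": [1.78, 0.25, 1.9], "twist": [0, 0, 0], "gripper": 0.45},
  {"slide": [1.78, 0.25, 1.9], "twist": [0, 0, 0], "gripper": 0.45},
  {"slide": [1.78, 0.25, 1.9], "twist": [0, 0, 0], "gripper": 0.45},
])

```text
time_s: 11.92
ee_pos: [0.5231, 0.2366, 0.2015]
tool_rot: [[0.036, 0.999, 0.001], [0.999, -0.036, 0.0], [0.001, 0.001, -1.0]]
ft_force: [-0.1, 0.2, 0.1]
grip_width: 0.552
grip_force: 0.0
```

Run:
```python
from h import *
from plan import plan
plan(.5222,.2363,.131,-2)
print('upper bore',at_z('top',(276.9,361.7),.144),at_z('scene',(190.4,400.4),.144))
print('pin grip top',at_z('top',(200+207/4-.4,320+211/4-.4),.182),at_z('scene',(150+51/4-.4,340+211/4-.4),.182))
```

```text
now [0.5231 0.2366 0.2015] t 11.9167 F [-0.1468  0.2325  0.1219] w 0.5522199468415694 gf 0.0
slide [-0.011 -0.035  2.349] twist [ 0.014 -0.005 -0.013]
upper bore [ 0.4175 -0.1884  0.144 ] [ 0.4195 -0.1918  0.144 ]
pin grip top [ 0.4725 -0.2073  0.182 ] [ 0.4753 -0.2141  0.182 ]
```

Request:
servo_tool([
  {"slide": [0, -0.03, 0.8], "twist": [0, 0, 0], "gripper": 0.45},
  {"slide": [0, -0.03, 1.6], "twist": [0, 0, 0], "gripper": 0.45},
  {"slide": [0, -0.03, 2.1], "twist": [0, 0, 0], "gripper": 0.45},
  {"slide": [0, -0.03, 2.35], "twist": [0, 0, 0], "gripper": 0.45},
  {"slide": [0, -0.03, 2.35], "twist": [0, 0, 0], "gripper": 0.45},
  {"slide": [0, -0.03, 2.35], "twist": [0, 0, 0], "gripper": 0.6},
  {"slide": [0, -0.03, 2.35], "twist": [0, 0, 0], "gripper": 1},
  {"slide": [0, -0.03, 2.35], "twist": [0, 0, 0], "gripper": 1},
  {"slide": [0, -0.03, 2.35], "twist": [0, 0, 0], "gripper": 1},
  {"slide": [0, -0.03, 2.35], "twist": [0, 0, 0], "gripper": 1},
], squeeze=40)

```text
time_s: 12.75
ee_pos: [0.522, 0.2375, 0.1307]
tool_rot: [[0.035, 0.999, 0.001], [0.999, -0.035, 0.001], [0.001, 0.001, -1.0]]
ft_force: [1.2, 0.0, 0.7]
grip_width: 0.257
grip_force: 0.0
```

Request:
servo_tool([
  {"slide": [0, 0, 0], "twist": [0, 0, 0], "gripper": 1},
  {"slide": [0, 0, 0], "twist": [0, 0, 0], "gripper": 1},
  {"slide": [0, 0, 0], "twist": [0, 0, 0], "gripper": 1},
  {"slide": [0, 0, 0], "twist": [0, 0, 0], "gripper": 1},
  {"slide": [0, 0, 0], "twist": [0, 0, 0], "gripper": 1},
])

```text
time_s: 13.17
ee_pos: [0.522, 0.2375, 0.1303]
tool_rot: [[0.035, 0.999, 0.001], [0.999, -0.035, 0.0], [0.0, 0.001, -1.0]]
ft_force: [1.1, -0.5, 2.2]
grip_width: 0.194
grip_force: 40.0
```

Request:
servo_tool([
  {"slide": [0, 0, -0.4], "twist": [0, 0, 0], "gripper": 1},
  {"slide": [0, 0, -1.0], "twist": [0, 0, 0], "gripper": 1},
  {"slide": [0, 0, -1.9], "twist": [0, 0, 0], "gripper": 1},
  {"slide": [0, 0, -2.8], "twist": [0, 0, 0], "gripper": 1},
  {"slide": [0, 0, -3.8], "twist": [0, 0, 0], "gripper": 1},
  {"slide": [0, 0, -4.8], "twist": [0, 0, 0], "gripper": 1},
  {"slide": [0, 0, -5.8], "twist": [0, 0, 0], "gripper": 1},
  {"slide": [0, 0, -6.6], "twist": [0, 0, 0], "gripper": 1},
  {"slide": [0, 0, -7.0], "twist": [0, 0, 0], "gripper": 1},
  {"slide": [0, 0, -7.0], "twist": [0, 0, 0], "gripper": 1},
])

```text
time_s: 14.0
ee_pos: [0.5222, 0.2377, 0.3435]
tool_rot: [[0.035, 0.999, 0.005], [0.999, -0.035, 0.002], [0.002, 0.005, -1.0]]
ft_force: [0.2, 0.4, -0.9]
grip_width: 0.191
grip_force: 40.0
```

```bash
python3 plan.py .4164 -.1927 .34 -21
```

```text
now [0.5222 0.2377 0.3435] t 14.0 F [ 0.1847  0.3933 -0.9364] w 0.19140371507239923 gf 39.999563097953796
slide [-14.46   -3.027   0.074] twist [ 0.041 -0.027  3.169]
```

Request:
servo_tool([
  {"slide": [-0.6, -0.1, 0], "twist": [0, 0, 0.2], "gripper": 1},
  {"slide": [-1.8, -0.4, 0], "twist": [0, 0, 0.5], "gripper": 1},
  {"slide": [-3.0, -0.6, 0], "twist": [0, 0, 0.8], "gripper": 1},
  {"slide": [-4.2, -0.9, 0], "twist": [0, 0, 1.1], "gripper": 1},
  {"slide": [-5.4, -1.1, 0], "twist": [0, 0, 1.4], "gripper": 1},
  {"slide": [-6.6, -1.4, 0], "twist": [0, 0, 1.7], "gripper": 1},
  {"slide": [-7.8, -1.6, 0], "twist": [0, 0, 2.0], "gripper": 1},
  {"slide": [-9.0, -1.9, 0], "twist": [0, 0, 2.3], "gripper": 1},
  {"slide": [-10.2, -2.1, 0], "twist": [0, 0, 2.6], "gripper": 1},
  {"slide": [-11.4, -2.4, 0], "twist": [0, 0, 2.9], "gripper": 1},
])

```text
time_s: 14.83
ee_pos: [0.4361, -0.1031, 0.3369]
tool_rot: [[0.333, 0.943, -0.004], [0.943, -0.333, 0.002], [0.0, -0.004, -1.0]]
ft_force: [-0.5, -0.6, -2.4]
grip_width: 0.197
grip_force: 40.0
```

```bash
python3 plan.py .4164 -.1927 .34 -21
```

```text
now [ 0.4361 -0.1031  0.3369] t 14.8333 F [-0.4895 -0.571  -2.4039] w 0.19700674304035148 gf 40.00072538852692
slide [-3.035  0.376 -0.106] twist [-0.042 -0.001  0.256]
```

Request:
servo_tool([
  {"slide": [-1.0, 0.1, 0], "twist": [0, 0, 0.1], "gripper": 1},
  {"slide": [-2.0, 0.2, 0], "twist": [0, 0, 0.2], "gripper": 1},
  {"slide": [-2.7, 0.3, 0], "twist": [0, 0, 0.25], "gripper": 1},
  {"slide": [-3.0, 0.37, 0], "twist": [0, 0, 0.25], "gripper": 1},
  {"slide": [-3.0, 0.37, 0], "twist": [0, 0, 0.25], "gripper": 1},
  {"slide": [-3.0, 0.37, 0], "twist": [0, 0, 0.25], "gripper": 1},
  {"slide": [-3.0, 0.37, 0], "twist": [0, 0, 0.25], "gripper": 1},
])

```text
time_s: 15.42
ee_pos: [0.4183, -0.1894, 0.3389]
tool_rot: [[0.355, 0.935, -0.001], [0.935, -0.355, 0.001], [0.001, -0.002, -1.0]]
ft_force: [-0.5, 1.0, -1.3]
grip_width: 0.192
grip_force: 40.0
```

```bash
python3 plan.py .4164 -.1927 .277 -21
```

```text
now [ 0.4183 -0.1894  0.3389] t 15.4167 F [-0.4903  0.9588 -1.2933] w 0.19170458789264294 gf 39.999765157699585
slide [-0.127 -0.017  2.062] twist [-0.015 -0.009  0.03 ]
```

Request:
servo_tool([
  {"slide": [-0.13, -0.02, 0.7], "twist": [0, 0, 0.03], "gripper": 1},
  {"slide": [-0.13, -0.02, 1.3], "twist": [0, 0, 0.03], "gripper": 1},
  {"slide": [-0.13, -0.02, 1.8], "twist": [0, 0, 0.03], "gripper": 1},
  {"slide": [-0.13, -0.02, 1.95], "twist": [0, 0, 0.03], "gripper": 1},
  {"slide": [-0.13, -0.02, 1.95], "twist": [0, 0, 0.03], "gripper": 1},
  {"slide": [-0.13, -0.02, 1.95], "twist": [0, 0, 0.03], "gripper": 1},
  {"slide": [-0.13, -0.02, 1.95], "twist": [0, 0, 0.03], "gripper": 1},
])

```text
time_s: 16.0
ee_pos: [0.417, -0.1938, 0.2827]
tool_rot: [[0.359, 0.933, 0.002], [0.933, -0.359, -0.001], [-0.0, 0.002, -1.0]]
ft_force: [0.3, 0.9, -2.0]
grip_width: 0.189
grip_force: 40.0
```

Run:
```python
from h import *
from plan import plan
s=cams.capture('scene')[:,:,::-1];t=cams.capture('top')[:,:,::-1]
M=np.hstack([cv2.resize(s[130:230,350:450],(600,600),interpolation=2),cv2.resize(t[200:400,320:380],(180,600))])
cv2.imwrite('pics/m5.png',M)
plan(.4164,-.1927,.25,-21)
p=arm.state()['ee_pos']; L=[p-np.array([0,0,.1243]),p,np.array([.4164,-.1927,.144]),np.array([.4164,-.1927,.065])]
print('tip,tcp,ubore,lbore crop rc',(proj('scene',L)-[130,350]+.5)*6-.5)
```

```text
now [ 0.4169 -0.1941  0.2827] t 16.1 F [-0.2719  0.1991 -1.7761] w 0.19138216587150567 gf 39.99948978424072
slide [ 0.036 -0.035  1.089] twist [ 0.022  0.004 -0.008]
tip,tcp,ubore,lbore crop rc [[332.6322 319.2798]
 [ 19.6247 363.8813]
 [367.9987 312.6611]
 [544.6744 286.4698]]
```

View pics/m5.png

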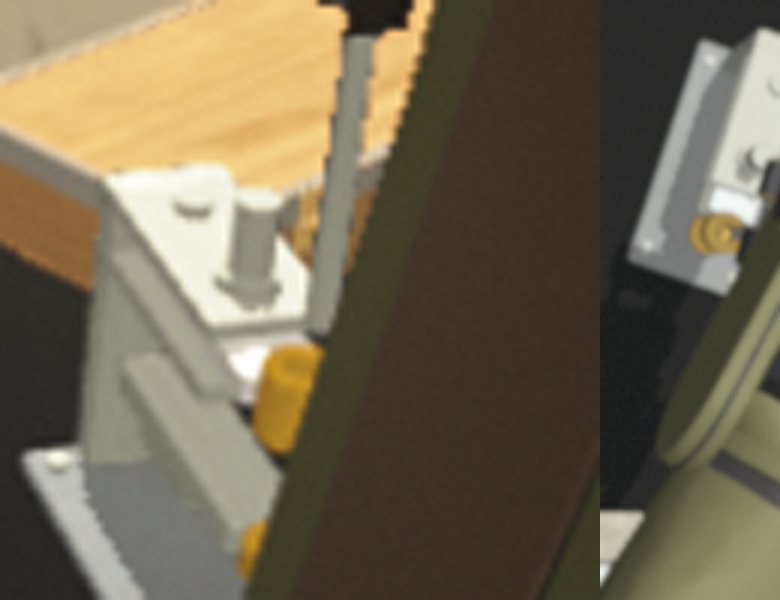

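The rod tip is at crop (320,330), as predicted. The upper bushing looks about 1 px left of the axis, so I'll check its offset against the lower bushing in the unobstructed crop.

Run:
```python
from h import *
from fit import T
np.set_printoptions(precision=2,suppress=True)
im=cv2.imread('pics/m4.png'); hsv=cv2.cvtColor(im,cv2.COLOR_BGR2HSV)
m=(cv2.inRange(hsv,(12,150,60),(32,255,255))>0).astype(np.uint8)
q=np.array([.4724,-.2142,-.367])
a=np.linspace(0,2*np.pi,60)
def ring(dy,z0,z1,n): 
    P=np.vstack([np.c_[-.06+.0165*np.cos(a),dy+.0165*np.sin(a),0*a+z] for z in(z0,z1)])
    return proj(n,T(q,P))
n,l,s=cv2.connectedComponents(m)[0],*cv2.connectedComponentsWithStats(m)[1:3]
for i in range(1,n):
    x,y,w,h,A=s[i]
    if A<300: continue
    nm,o=('top',(200,320,0)) if x<400 else ('scene',(150,340,400))
    print(nm,'rows',o[0]+y/4-.5,o[0]+(y+h)/4-.5,'cols',o[1]+(x-o[2])/4-.5,o[1]+(x+w-o[2])/4-.5)
for nm in('top','scene'):
  for lab,dy,z0,z1 in(('up0',0,.114,.144),('up+1.5',.0015,.114,.144),('low',0,.05,.065)):
    r=ring(dy,z0,z1,nm); print(nm,lab,r.min(0),r.max(0))
```

```text
scene rows 153.0 177.0 cols 339.5 365.0
scene rows 165.25 170.5 cols 432.0 439.5
scene rows 186.25 205.75 cols 391.5 408.0
scene rows 216.25 228.5 cols 389.5 404.5
top up0 [270.02 353.9 ] [284.75 370.9 ]
top up+1.5 [269.79 353.28] [284.52 370.26]
top low [270.77 349.16] [284.51 363.83]
scene up0 [187.02 392.56] [206.47 409.26]
scene up+1.5 [187.09 391.93] [206.55 408.63]
scene low [216.25 389.32] [229.94 404.58]
```

The lower bushing matches the model. The upper one sits about 2 mm towards stand +y, from the slack in the locked arm. I'll enter at about +1.5 mm.

Request:
servo_tool([
  {"slide": [0.09, -0.03, 0.0], "twist": [0, 0, 0], "gripper": 1},
  {"slide": [0.09, -0.03, 0.2], "twist": [0, 0, 0], "gripper": 1},
  {"slide": [0.09, -0.03, 0.4], "twist": [0, 0, 0], "gripper": 1},
  {"slide": [0.09, -0.03, 0.55], "twist": [0, 0, 0], "gripper": 1},
  {"slide": [0.09, -0.03, 0.65], "twist": [0, 0, 0], "gripper": 1},
  {"slide": [0.09, -0.03, 0.65], "twist": [0, 0, 0], "gripper": 1},
])

```text
time_s: 16.6
ee_pos: [0.4162, -0.1909, 0.2604]
tool_rot: [[0.36, 0.933, -0.001], [0.933, -0.36, 0.001], [0.0, -0.001, -1.0]]
ft_force: [1.3, 0.9, -1.5]
grip_width: 0.191
grip_force: 40.0
```

```bash
python3 plan.py .4169 -.1913 .256 -21
```

```text
now [ 0.4162 -0.1909  0.2604] t 16.6 F [ 1.3304  0.9418 -1.4718] w 0.19051355793101757 gf 39.99969005584717
slide [-0.003  0.027  0.148] twist [-0.012 -0.005 -0.013]
```

Request:
servo_tool([
  {"slide": [0, 0.02, 0.15], "twist": [0, 0, 0], "gripper": 1},
  {"slide": [0, 0.02, 0.3], "twist": [0, 0, 0], "gripper": 1},
  {"slide": [0, 0.02, 0.45], "twist": [0, 0, 0], "gripper": 1},
  {"slide": [0, 0.02, 0.45], "twist": [0, 0, 0], "gripper": 1},
])

```text
time_s: 16.93
ee_pos: [0.4166, -0.1911, 0.2468]
tool_rot: [[0.36, 0.933, -0.001], [0.933, -0.36, 0.001], [0.0, -0.002, -1.0]]
ft_force: [0.0, 0.2, -1.6]
grip_width: 0.191
grip_force: 40.0
```

Request:
servo_tool([
  {"slide": [0, 0, 0.2], "twist": [0, 0, 0], "gripper": 1},
  {"slide": [0, 0, 0.45], "twist": [0, 0, 0], "gripper": 1},
  {"slide": [0, 0, 0.7], "twist": [0, 0, 0], "gripper": 1},
  {"slide": [-0.01, 0, 0.95], "twist": [0, 0, 0], "gripper": 1},
  {"slide": [-0.02, 0, 1.2], "twist": [0, 0, 0], "gripper": 1},
  {"slide": [-0.03, 0, 1.45], "twist": [0, 0, 0], "gripper": 1},
  {"slide": [-0.03, 0, 1.65], "twist": [0, 0, 0], "gripper": 1},
  {"slide": [-0.03, 0, 1.65], "twist": [0, 0, 0], "gripper": 1},
])

```text
time_s: 17.6
ee_pos: [0.4163, -0.1919, 0.1969]
tool_rot: [[0.36, 0.933, -0.001], [0.933, -0.36, 0.001], [0.0, -0.002, -1.0]]
ft_force: [1.5, 0.0, -1.9]
grip_width: 0.193
grip_force: 40.0
```

Request:
servo_tool([
  {"slide": [0, 0, 0.15], "twist": [0, 0, 0], "gripper": 1},
  {"slide": [0, 0, 0.3], "twist": [0, 0, 0], "gripper": 1},
  {"slide": [0, 0, 0.42], "twist": [0, 0, 0], "gripper": 1},
  {"slide": [0, 0, 0.5], "twist": [0, 0, 0], "gripper": 1},
  {"slide": [0, 0, 0.5], "twist": [0, 0, 0], "gripper": 1},
])

```text
time_s: 18.02
ee_pos: [0.4164, -0.192, 0.183]
tool_rot: [[0.36, 0.933, -0.001], [0.933, -0.36, 0.001], [0.0, -0.001, -1.0]]
ft_force: [-0.0, 0.1, -1.9]
grip_width: 0.198
grip_force: 40.0
```

Tip is about 6 mm into the lower bushing with no contact load. I'll carry on to a tip height of about 0.033.

Request:
servo_tool([
  {"slide": [0, 0, 0.15], "twist": [0, 0, 0], "gripper": 1},
  {"slide": [0, 0, 0.3], "twist": [0, 0, 0], "gripper": 1},
  {"slide": [0, 0, 0.45], "twist": [0, 0, 0], "gripper": 1},
  {"slide": [0, 0, 0.6], "twist": [0, 0, 0], "gripper": 1},
  {"slide": [0, 0, 0.75], "twist": [0, 0, 0], "gripper": 1},
  {"slide": [0, 0, 0.85], "twist": [0, 0, 0], "gripper": 1},
  {"slide": [0, 0, 0.85], "twist": [0, 0, 0], "gripper": 1},
  {"slide": [0, 0, 0.85], "twist": [0, 0, 0], "gripper": 1},
  {"slide": [0, 0, 0.85], "twist": [0, 0, 0], "gripper": 1},
])

```text
time_s: 18.77
ee_pos: [0.4167, -0.1922, 0.1584]
tool_rot: [[0.36, 0.933, 0.0], [0.933, -0.36, -0.0], [-0.0, 0.0, -1.0]]
ft_force: [0.6, 0.8, -1.5]
grip_width: 0.194
grip_force: 40.0
```

Run:
```python
from h import *
from plan import plan
s=cams.capture('scene')[:,:,::-1];t=cams.capture('top')[:,:,::-1]
M=np.hstack([cv2.resize(s[130:250,340:460],(480,480),interpolation=2),cv2.resize(t[190:310,155:235],(320,480))])
cv2.imwrite('pics/m6.png',M)
plan(.4164,-.192,.157,-21)
```

```text
now [ 0.4168 -0.1923  0.1585] t 18.8667 F [ 0.2452 -0.1702 -1.6575] w 0.19464243768142503 gf 39.9996417760849
slide [ 0.005 -0.015  0.051] twist [ 0.003  0.002 -0.012]
```

View pics/m6.png

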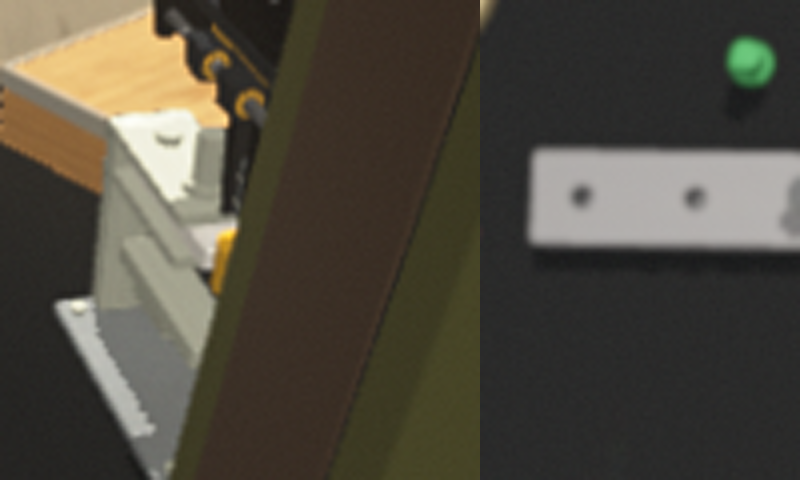

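The picture shows the pin still seated (crop 205,160), the gripper over the bushing, and two empty sockets with the short rod left in the block. The wrist force of about −1.7 N is just the rod's weight, and the tip is at about 0.034. I'll hand in.

```bash
python3 -c "
from bench import arm
print(arm.hand_in())"
```

```text
the job is handed in; nothing more can be done
None
```

Handed in at about 19 s: the pin is seated and locks the arm, and the gripper holds the long rod upright and still through both bushings, its tip about 16 mm below the lower one (worked out from the arm's pose; the cameras' view of it was blocked).

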